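# Hold a case-lid hinge leaf home for its pin

### The arm

A 6-joint arm with a two-finger parallel gripper is mounted at the origin on the work surface. World frame = base frame: x ahead of the robot, y to its left, z up, the work surface at z = 0. Lengths are in m, angles in rad, forces in N, time in s.
With the tool pointing down it reaches from about 0.25 to 0.725 m from the base axis. Payload 4 kg.
Tool frame: the origin (TCP) lies midway between the tips of the shut fingers; the grasp point (between the pads) lies 19 mm behind it; z points along the fingers, y is the line along which they close (so a half turn about z gives the same grasp; the last joint's range is limited). The gripper opens to 85 mm and grips with 20 to 120 N. Pads are 22 mm wide; open, the fingers measure 114 mm over their backs; the gripper's body (76 mm by 85 mm) begins 54 mm behind the grasp point. The pads swing forward as they close: fully open they stand 13 mm farther back than shut.
Start: joints at [-1.211, 0.241, 0.005, 1.335, 0, 1.571], TCP at [0.176, -0.468, 0.231] pointing down, gripper open.
Joint ranges: [-2.72, 2.72], [-1.05, 1.87], [-1.09, 1.28], [-1.99, 2.15], [-1.42, 1.44], [-3.14, 3.14]. Speed limits (rad/s): [2.79, 2.79, 3.14, 3.14, 3.14, 3.14].

### API

Orientations are given as a unit quaternion [x, y, z, w].
In Python, from workcell import get_obs, camera, job_done, silhouettes gives the robot as it stands. The module is installed in compiled form; this text tells all that it offers.
- The arm moves only by the tool drive_tool, never from a script. Its argument "increments" is a list of rows, each a list of 3 entries, a list of its own where there are three numbers: the shift along the world's x, y, z in mm, then the turn, a rotation vector about the world's x, y, z in degrees, then the opening, from 0 (shut) to 1 (fully open). A call has 1 to 8 rows; each row shifts and turns the commanded pose from where the row before left it; what a row does not reach is not made up. A row lasts 1/12 s, in which the tool goes at most 41.7 mm and 7.16 degrees, less where a joint would pass 70% of its speed; a pose out of reach is approached as far as the arm can. A call is refused whole if a number of a shift passes 41.7 or a number of a turn 7.16, either way. A call with a gripper value outside its range is refused whole. The fingers move at their own pace and stop on an object; the grip force is fixed at half the most. Time passes only in rows, so rows that do not move let the fingers close. It gives the time, the measured TCP pose, the force, the opening and the grip force at its end, in the units of the state.
- get_obs(): the state, without advancing time (a new reading comes with each control period).
- camera(name): name is "scene" or "top" or "wrist"; returns a dict with "image" (400x640x3 uint8, red, green, blue), "K" (3x3 intrinsics, pixels), "view" (4x4, takes a point from world to camera coordinates). Camera axes: x right, y down, z forward; pixel columns grow to the right and rows downward; lengths in m; the calibration is good to about 2 mm. A picture is of the moment at which its call begins. There is no depth.
- job_done(): hands the job in; it is judged then, once.
Trained networks look in a picture, given as the dict that the camera call returned (one of the last four; its "shot" number tells which), for a name from the list of things; names that differ only in an ending like _2 or _b are one class to them, and where a whole thing is asked for, a point or a joint stands for the part that bears it (a point fixed in the world has none). Each returns a list of dicts, best first, with "conf" (0 to 1); they miss things now and then, are a little off and sometimes report something else, mostly with a low value. They report only what shows in the picture. A call takes as long as a camera call. They do not tell look-alikes from the thing itself.
- silhouettes(query, picture): "region" (400x640 bool, what is visible of it) and "bbox" ([left, top, right, bottom] in pixels, round what is visible of it).
The state is a dict: "clock": time; "joint_pos": joint angles; "joint_vel": joint speeds; "tau": joint torques, N m; "eef_pos": TCP position; "tool_rot": TCP orientation; "ft_force": force on the tool from outside, world axes, zero at the start; "ft_torque": the same for the moment, N m; "grip_width": finger opening in m; "grasp_force": force on a finger pad.
Only numpy, scipy, OpenCV 4.12 (cv2) and the standard library are available. Lean on these libraries where they do the work, as an engineer would, in place of code of your own. Each camera call takes 0.05 s, during which the arm holds its last target. There are 200 camera calls.

### The job

Of the two dark lid rails standing in the plywood stands, take the one whose brass hinge leaf has a single knuckle in the middle, lift it out, and lower it upright between the two brass knuckles on the block in the vice, feeling for the point where it seats, so that the knuckle holes line up. Finish while still holding it there, gripped and pressed down lightly in its seat, so that I can slide the hinge pin through; never push hard on the block, and leave everything else on the bench where it is.

Things in the scene. Friction and masses are not known exactly. Their poses are not given: they have to be found in the camera images.
- rail: lid rail to take: dark wooden bar 130 (y) x 14 (x) x 50 (z) mm on edge, brass leaf in its lower edge. Origin: bore centre of its one brass knuckle, hung under its middle. y = hinge axis (lengthwise), z = up; wood spans z +22 to +72 mm. 0.11 to 0.22 kg. Pinch it across the 14 mm thickness, mid-length, near the top. It may be in either stand; front and back are alike
- rail_bore (a point): bore centre of that rail's knuckle (the rail's origin). The knuckle is a tube along y, 24 mm long, 22 mm outside, 10 mm bore; above it a neck 24 mm wide and 5 mm thick up to z = +14 mm, then a brass plate 68 mm wide, 5 mm thick up to the wood
- other_rail: the wrong rail: same wooden bar, but its leaf has two knuckles, 14 to 34 mm either side of the middle, with a gap between; same axes and origin (on its bore axis, mid-length). Leave it in its stand
- stand_a: fixed plywood stand with the right rail, base 70 (x) x 150 (y) x 12 mm, origin mid-underside; posts at y = +-54 mm, 16 mm wide, 40 mm deep, 64 mm high, each with a slot 17 mm wide, 14 mm deep for the rail's ends. The rail's wood rests at height 50 mm, so its bore lies 28 mm above the bench; it lifts straight up
- stand_b: identical fixed stand carrying the wrong rail
- vice: fixed blue bench vice, base 170 (x) x 110 (y) mm, jaws 86 mm high, screw bar to x = +100 mm; origin at the middle of its underside
- jamb: fixed wooden block 40 (x) x 90 (y) mm clamped in the vice, with a brass leaf on top. Origin: on the bore axis, midway between its two brass knuckles (tubes along y, 22 mm outside, 10 mm bore, from 14 to 34 mm either side of the middle: a gap of 28 mm). y = hinge axis, z = up. Origin 120 to 145 mm above the bench. Front and back alike: the rail may go in either way round
- jamb_bore (a point): the block's origin; the rail's bore belongs here. Below it, in the gap, open above, is a rigid 90-degree brass V seat, 31 mm wide at its mouth at bore height: the 22 mm knuckle lowered from above bottoms in it with the bores in line within 1 mm. A rail off to one side along y lands about 22 mm too high, on top of a fixed knuckle
- phone: bystander: black phone, 72 x 150 x 9 mm, lying flat; origin at the middle of its underside
- pin: bystander: steel hinge pin, 6 mm thick, 66 mm long along its y, lying in a small steel tray 50 x 100 x 14 mm; leave it there
- ink_jar: bystander: dark metal jar, 68 mm across, 70 mm high; origin at the middle of its underside
- wax_tin: bystander: flat copper tin, 72 mm across, 28 mm high
- glue_bottle: bystander: white bottle with a red cap, 48 mm across, 120 mm high
- screwdriver: bystander: wooden-handled screwdriver, 200 mm long along its x, lying on the bench
- brush: bystander: wooden-handled brush, 200 mm long along its x, lying on the bench
There are look-alikes about, which are no part of the job. What is shaped like the rail but blue or purple is not meant.

How it is judged:
By the outcome, as a careful person would: the job done as asked, in the order asked, and still so for the second after the job is handed in, while the arm keeps its last pose, push and grip.
It also fails if it takes over 40 s, if anything falls off the work surface, if the arm or the gripper's body presses on something with over 40 N, if the wrist force passes 120 N, or if a joint passes its speed limit or range.

## Working session

There is one attempt and no reset: what is moved stays moved. The work goes in short steps, Python scripts to look and compute and a tool call to move; the robot and the scene stay as the last step left them, time stands still between calls to the robot, and variables do not carry over. Pictures are saved under pics/ and viewed, at most 10 in all, crops included, and the job is handed in when it is done.

Besides the shell and the picture viewer there is one more tool, called after "Emit:" as a command line: name --argument value ..., lists and objects as JSON in quotes. drive_tool: Moves the arm, as the interface text tells. Its arguments: {"type":"object","properties":{"increments":{"type":"array"}},"required":["increments"]}

```bash
mkdir -p pics; cat > h.py <<'E'
import numpy as np, cv2
from workcell import get_obs, camera, job_done, silhouettes
def save(c,n): cv2.imwrite('pics/'+n,c['image'][:,:,::-1])
def ray(c,u,v):
    R=c['view'][:3,:3];t=c['view'][:3,3]
    return -R.T@t, R.T@np.linalg.inv(c['K'])@np.array([u,v,1.])
def atz(c,u,v,z):
    o,d=ray(c,u,v); return o+d*(z-o[2])/d[2]
def proj(c,p):
    q=c['K']@(c['view'][:3,:3]@np.asarray(p,float)+c['view'][:3,3]); return q[:2]/q[2]
E
python3 - <<'E'
from h import *
s=camera('scene');t=camera('top')
save(s,'s1.png');save(t,'t1.png')
np.save('s.npy',s,allow_pickle=True);np.save('t.npy',t,allow_pickle=True)
for n,c in (('scene',s),('top',t)):
    print(n,np.round(ray(c,320,200),2).tolist(),c['K'][0,0])
    for q in ['rail','other_rail','stand_a','vice','jamb']:
        for r in silhouettes(q,c)[:4]: print(q,round(r['conf'],2),r['bbox'])
o=get_obs();print(o['eef_pos'],o['tool_rot'],o['grip_width'])
E
```

```text
scene [[1.51, 1.35, 1.17], [-0.49, -0.67, -0.56]] 473.5683261414218
rail 0.96 [369.6, 224.5, 394.2, 252.5]
rail 0.95 [440.4, 250.3, 476.9, 271.1]
rail 0.73 [404.6, 222.4, 434.3, 246.5]
rail 0.67 [298.2, 243.3, 319.7, 263.4]
other_rail 0.6 [285.3, 150.3, 301.1, 170.7]
other_rail 0.21 [281.0, 155.6, 301.5, 186.5]
other_rail 0.21 [300.8, 189.0, 320.4, 215.8]
stand_a 0.65 [358.7, 229.5, 398.8, 266.5]
stand_a 0.6 [281.4, 158.6, 302.8, 183.4]
stand_a 0.47 [370.9, 224.2, 395.4, 250.1]
vice 0.93 [284.7, 205.5, 330.2, 235.9]
jamb 0.81 [299.9, 189.4, 321.0, 215.3]
top [[0.36, 0.02, 1.69], [0.11, -0.01, -0.99]] 460.65635391699186
rail 0.81 [132.3, 240.7, 168.2, 263.6]
rail 0.77 [195.6, 165.8, 232.3, 185.7]
rail 0.73 [186.4, 249.0, 224.2, 256.8]
rail 0.61 [204.5, 210.1, 241.2, 215.4]
other_rail 0.5 [397.2, 215.2, 434.9, 227.4]
stand_a 0.89 [203.9, 203.6, 247.0, 225.3]
stand_a 0.83 [387.3, 210.0, 435.4, 239.7]
vice 0.8 [289.1, 153.4, 333.3, 210.6]
jamb 0.84 [297.8, 167.6, 323.4, 185.6]
[ 0.1760467  -0.46799473  0.23132484] [ 9.83858931e-01  1.78945809e-01 -8.88709742e-06  2.35227627e-05] 0.08540903789071702
```

```bash
python3 - <<'E'
import cv2,numpy as np
s=cv2.imread('pics/s1.png');t=cv2.imread('pics/t1.png')
a=cv2.resize(s[130:290,260:500],(800,533),interpolation=3)
b=cv2.resize(t[130:290,110:450],(800,376),interpolation=3)
cv2.imwrite('pics/s1c.png',a);cv2.imwrite('pics/t1c.png',b)
E
```

```text
(no output)
```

View pics/s1c.png

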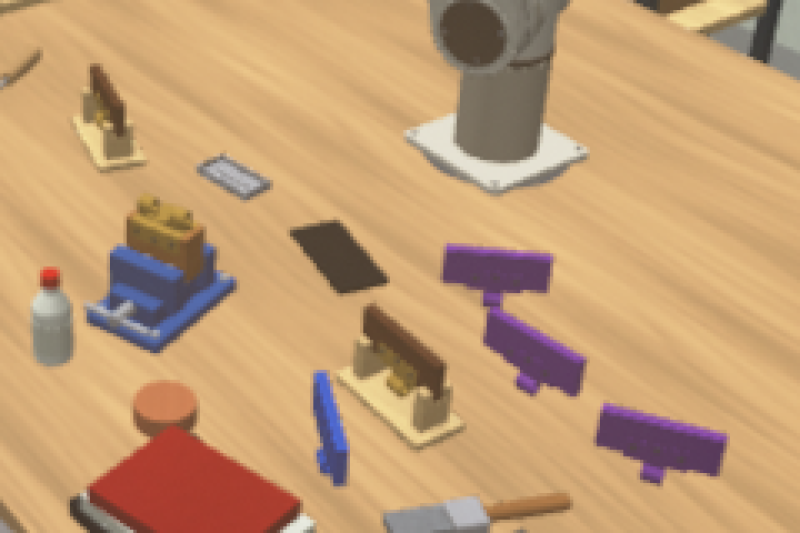

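View pics/t1c.png

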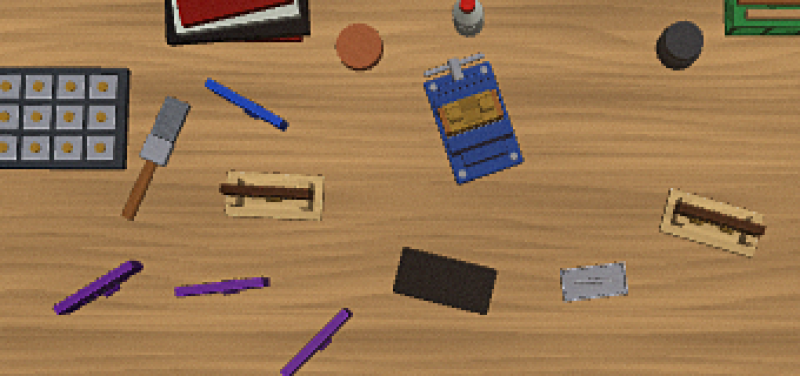

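The scene crop shows one knuckle under the middle of the near stand's rail (crop ~400,380). The top view shows the same stand at crop ~270,193, the jamb at ~470,112, and the other stand, which has two knuckles, at ~712,220. Next I'll get rough positions.

```bash
python3 - <<'E'
from h import *
s=np.load('s.npy',allow_pickle=True).item();t=np.load('t.npy',allow_pickle=True).item()
k=800/340
def cp(u,v): return u/k+110, v/k+130
# crude colour segmentation in top
hsv=cv2.cvtColor(t['image'],cv2.COLOR_RGB2HSV)
def rect(m,c,z,n):
    m=m.astype(np.uint8); nn,l,st,ce=cv2.connectedComponentsWithStats(m)
    i=1+np.argmax(st[1:,4]); ys,xs=np.where(l==i)
    r=cv2.minAreaRect(np.c_[xs,ys].astype(np.float32)); b=cv2.boxPoints(r)
    P=np.array([atz(c,u,v,z)[:2] for u,v in b]); e=P[1]-P[0];f=P[2]-P[1]
    print(n,st[i,4],'cen',P.mean(0).round(4),np.linalg.norm(e).round(3),np.degrees(np.arctan2(e[1],e[0])).round(1),np.linalg.norm(f).round(3),np.degrees(np.arctan2(f[1],f[0])).round(1))
img=t['image'].astype(int)
dark=(img.max(2)<115)&(img[...,0]>img[...,2]+10)
m=np.zeros(dark.shape,bool); m[198:228,198:252]=1
print(img[208:219,222].tolist())
rect(dark&m,t,.1,'rail')
blue=(img[...,2]>img[...,0]+30); m[:]=0;m[150:212,285:336]=1
rect(blue&m,t,.01,'vice')
r=silhouettes  
for n,(u,v) in {'k1':(453,112),'k2':(487,103)}.items(): print(n,atz(t,*cp(u,v),.14).round(4))
# triangulate: jamb knuckles scene
ks=800/240
def cs(u,v): return u/ks+260, v/ks+130
for h in (.12,.135,.145):
    print(h,[atz(s,*cs(*q),h+.011)[:2].round(3).tolist() for q in ((150,200),(180,212))],[atz(t,*cp(*q),h+.011)[:2].round(3).tolist() for q in ((453,112),(487,103))])
E
```

```text
[[198, 163, 108], [104, 74, 44], [65, 42, 23], [65, 42, 25], [73, 42, 28], [41, 27, 13], [123, 96, 54], [186, 151, 98], [191, 159, 107], [205, 173, 115], [199, 163, 112]]
rail 240 cen [0.4944 0.3471] 0.039 -1.6 0.138 -93.2
vice 849 cen [0.6167 0.0458] 0.109 -71.0 0.17 -161.6
k1 [0.6102 0.0719 0.14  ]
k2 [0.6236 0.0229 0.14  ]
0.12 [[0.608, 0.011], [0.593, 0.053]] [[0.612, 0.072], [0.625, 0.023]]
0.135 [[0.621, 0.03], [0.606, 0.072]] [[0.609, 0.072], [0.623, 0.023]]
0.145 [[0.63, 0.043], [0.615, 0.085]] [[0.608, 0.071], [0.621, 0.023]]
```

Emit:
drive_tool --increments '[[[13, 34, 3], [0, 0, 2.75], 1], [[13, 34, 3], [0, 0, 2.75], 1], [[13, 34, 3], [0, 0, 2.75], 1], [[13, 34, 3], [0, 0, 2.75], 1], [[13, 34, 3], [0, 0, 2.75], 1], [[13, 34, 3], [0, 0, 2.75], 1], [[13, 34, 3], [0, 0, 2.75], 1], [[13, 34, 3], [0, 0, 2.75], 1]]'

```text
clock: 1.27
eef_pos: [0.2802, -0.1944, 0.2557]
tool_rot: [0.931, 0.364, 0.0, 0.0]
ft_force: [1.1, -0.2, -0.3]
grip_width: 0.0853
grasp_force: 0.0
```

Emit:
drive_tool --increments '[[[13, 34, 3], [0, 0, 2.75], 1], [[13, 34, 3], [0, 0, 2.75], 1], [[13, 34, 3], [0, 0, 2.75], 1], [[13, 34, 3], [0, 0, 2.75], 1], [[13, 34, 3], [0, 0, 2.75], 1], [[13, 34, 3], [0, 0, 2.75], 1], [[13, 34, 3], [0, 0, 2.75], 1], [[13, 34, 3], [0, 0, 2.75], 1]]'

```text
clock: 1.93
eef_pos: [0.3843, 0.078, 0.2798]
tool_rot: [0.844, 0.536, 0.0, 0.0]
ft_force: [0.8, -0.9, -0.6]
grip_width: 0.0854
grasp_force: 0.0
```

Emit:
drive_tool --increments '[[[13, 34, 3], [0, 0, 2.75], 1], [[13, 34, 3], [0, 0, 2.75], 1], [[13, 34, 3], [0, 0, 2.75], 1], [[13, 34, 3], [0, 0, 2.75], 1], [[13, 34, 3], [0, 0, 2.75], 1], [[13, 34, 3], [0, 0, 2.75], 1], [[13, 34, 3], [0, 0, 2.75], 1], [[0, 0, 0], [0, 0, 0], 1]]'

```text
clock: 2.6
eef_pos: [0.4766, 0.3197, 0.2981]
tool_rot: [0.742, 0.671, 0.0, -0.001]
ft_force: [-0.3, -1.1, -0.8]
grip_width: 0.0857
grasp_force: 0.0
```

```bash
python3 - <<'E'
from h import *
from scipy.spatial.transform import Rotation as R
w=camera('wrist');save(w,'w1.png');np.save('w1.npy',w,allow_pickle=True)
o=get_obs();print(o['clock'],o['eef_pos'],R.from_quat(o['tool_rot']).as_matrix().round(3).tolist(),o['ft_force'],o['joint_pos'])
for a in ray(w,320,200): print(a.round(3))
for r in silhouettes('rail',w)[:3]: print(r['conf'],r['bbox'])
E
```

```text
2.65 [0.47557357 0.31691499 0.29839198] [[0.103, 0.995, -0.002], [0.995, -0.103, -0.001], [-0.001, -0.001, -1.0]] [-0.44207028  0.16973808  0.97551573] [5.87685347e-01 3.75066010e-01 3.63784263e-01 1.56120332e+00
 2.29871546e-04 2.26197604e+00]
[0.484 0.384 0.44 ]
[-0.034 -0.258 -0.966]
0.73 [327.0, 87.4, 347.3, 199.6]
0.6 [124.4, 180.2, 226.1, 251.7]
0.58 [413.8, 40.4, 487.2, 154.4]
```

View pics/w1.png

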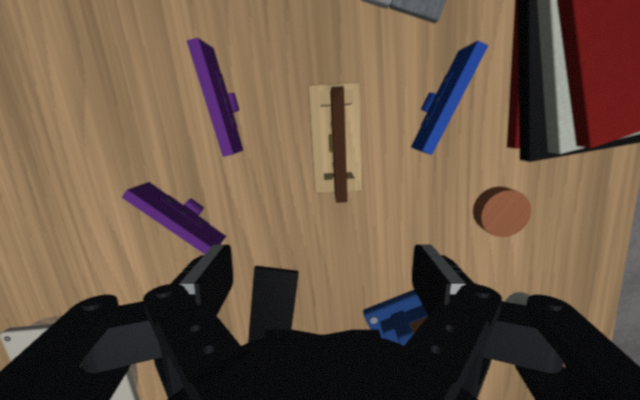

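The wrist picture shows the rail running from (337,87) to (341,202). A single brass knuckle sticks out at its middle (331,142), so this is the right rail. I'll fit the bar's pose to the mask.

```bash
cat >> h.py <<'E'
from scipy.optimize import minimize
def box(p,L,W,z0,z1):
    x,y,a=p; c,s=np.cos(a),np.sin(a)
    return [(x+c*i*W/2-s*j*L/2, y+s*i*W/2+c*j*L/2, z) for i in(-1,1) for j in(-1,1) for z in(z0,z1)]
def sil(c,pts,S=8):
    P=np.array([proj(c,q) for q in pts],np.float32); h=cv2.convexHull(P)
    m=np.zeros((400*1,640),np.uint8); 
    big=np.zeros((400*4,640*4),np.uint8); cv2.fillConvexPoly(big,np.round((h+.5)*4).astype(np.int32),255)
    return cv2.resize(big,(640,400),interpolation=cv2.INTER_AREA)/255.
def fit(c,mask,p0,L,W,z0,z1):
    M=mask.astype(float)
    f=lambda p: np.abs(sil(c,box(p,L,W,z0,z1))-M).sum()
    r=min((minimize(f,p0,method='Nelder-Mead',options=dict(initial_simplex=np.array(p0)+d*np.array([[0,0,0],[.01,0,0],[0,.01,0],[0,0,.08]]))) for d in (1,-1,.5)),key=lambda r:r.fun)
    return r.x,r.fun,M.sum()
E
python3 - <<'E'
from h import *
w=np.load('w1.npy',allow_pickle=True).item()
im=w['image'].astype(int)
m=((im.max(2)<105)&(im[...,0]>im[...,2]+12)); k=np.zeros(m.shape,bool);k[80:208,329:352]=1
m&=k
n,l,st,ce=cv2.connectedComponentsWithStats(m.astype(np.uint8)); i=1+np.argmax(st[1:,4]); m=l==i; print(st[i])
print([fit(w,m,[.492,.347,-.05],.13,.014,.05,.1)])
print(im[150,326:352].tolist())
E
```

```text
[ 329   86   23  117 1625]
[(array([ 0.49945567,  0.35226935, -0.05179468]), np.float64(186.01568627450982), np.float64(1625.0))]
[[174, 150, 113], [165, 142, 105], [149, 129, 95], [118, 99, 70], [96, 80, 50], [89, 72, 41], [79, 62, 36], [65, 49, 29], [60, 40, 27], [63, 41, 28], [64, 41, 29], [64, 41, 28], [63, 41, 29], [63, 39, 27], [63, 39, 28], [65, 43, 30], [62, 38, 25], [63, 41, 25], [72, 50, 36], [101, 81, 60], [144, 123, 92], [169, 146, 109], [174, 151, 113], [170, 147, 110], [170, 147, 110], [170, 146, 109]]
```

Emit:
drive_tool --increments '[[[8, 13, -25], [0, 0, 1], 1], [[8, 13, -25], [0, 0, 1], 1], [[8, 12, -25], [0, 0, 1], 1], [[0, 0, -25], [0, 0, 0], 1], [[0, 0, 0], [0, 0, 0], 1], [[0, 0, 0], [0, 0, 0], 1]]'

```text
clock: 3.2
eef_pos: [0.4979, 0.3501, 0.1996]
tool_rot: [0.727, 0.687, -0.002, -0.0]
ft_force: [0.6, 0.4, 0.8]
grip_width: 0.0855
grasp_force: 0.0
```

```bash
python3 - <<'E'
from h import *
from scipy.spatial.transform import Rotation as R
w=camera('wrist');save(w,'w2.png');np.save('w2.npy',w,allow_pickle=True)
o=get_obs();print(o['clock'],o['eef_pos'],R.from_quat(o['tool_rot']).as_matrix().round(3).tolist(),o['ft_force'])
im=w['image'].astype(int)
for th in (75,90):
    m=((im.max(2)<th)&(im[...,0]>im[...,2]+15))
    n,l,st,ce=cv2.connectedComponentsWithStats(m.astype(np.uint8))
    q=proj(w,[.4995,.352,.1]); 
    i=l[int(q[1]),int(q[0])]; print(q,i,st[i])
    print(fit(w,l==i,[.499,.352,-.05],.13,.014,.05,.1))
for r in silhouettes('rail',w)[:2]: print(r['conf'],r['bbox'],fit(w,r['region'],[.499,.352,-.05],.13,.014,.05,.1))
E
```

```text
3.25 [0.49896082 0.35086382 0.20156992] [[0.056, 0.998, 0.0], [0.998, -0.056, -0.0], [-0.0, 0.0, -1.0]] [0.75732208 0.43454997 0.08544644]
[323.52635238 196.5860563 ] 6 [ 307  115   36  150 2487]
(array([ 0.50005711,  0.35306017, -0.0500091 ]), np.float64(531.243137254902), np.float64(2487.0))
[323.52635238 196.5860563 ] 74 [ 306  115   38  150 2715]
(array([ 0.50030486,  0.35334295, -0.0400434 ]), np.float64(485.00784313725484), np.float64(2715.0))
0.84 [40.3, 218.8, 174.1, 303.7] (array([0.64579012, 0.00940741, 0.52481481]), np.float64(5869.0), np.float64(5869.0))
0.81 [312.3, 116.4, 335.6, 264.3] (array([ 0.50059162,  0.35281195, -0.04782783]), np.float64(124.62745098039215), np.float64(2631.0))
```

View pics/w2.png

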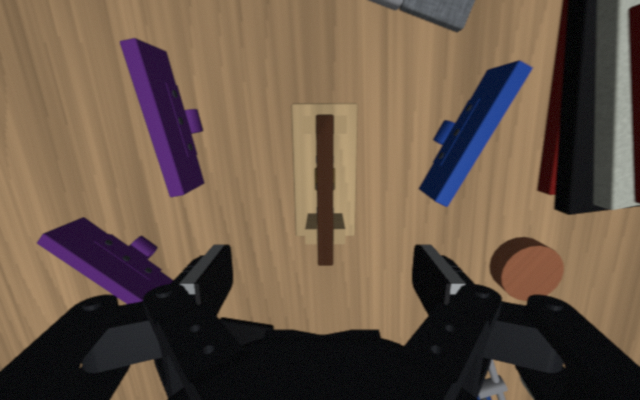

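The rail is centred under the open fingers at (324,190), and the network's mask fit gives (0.5006, 0.3528) with a yaw of -2.7°. Descending to grasp.

Emit:
drive_tool --increments '[[[1.5, 1, -30], [0, 0, 0.4], 1], [[0, 0, -30], [0, 0, 0], 1], [[0, 0, -30], [0, 0, 0], 1], [[0, 0, -25], [0, 0, 0], 1], [[0, 0, -14], [0, 0, 0], 1], [[0, 0, 0], [0, 0, 0], 1], [[0, 0, 0], [0, 0, 0], 1]]'

```text
clock: 3.88
eef_pos: [0.5013, 0.3531, 0.0731]
tool_rot: [0.724, 0.69, 0.001, 0.0]
ft_force: [0.6, 0.6, -0.0]
grip_width: 0.0852
grasp_force: 0.0
```

Emit:
drive_tool --increments '[[[0, 0, 0], [0, 0, 0], 0], [[0, 0, 0], [0, 0, 0], 0], [[0, 0, 0], [0, 0, 0], 0], [[0, 0, 0], [0, 0, 0], 0], [[0, 0, 0], [0, 0, 0], 0], [[0, 0, 0], [0, 0, 0], 0], [[0, 0, 0], [0, 0, 0], 0], [[0, 0, 0], [0, 0, 0], 0]]'

```text
clock: 4.55
eef_pos: [0.5008, 0.3532, 0.0718]
tool_rot: [0.724, 0.69, 0.0, 0.0]
ft_force: [-0.4, -0.1, 3.4]
grip_width: 0.0132
grasp_force: 59.0
```

Gripped at 13 mm with 59 N. I'll lift it straight out and carry it past the jamb to where the wrist camera can see the knuckles.

Emit:
drive_tool --increments '[[[0, 0, 10], [0, 0, 0], 0], [[0, 0, 20], [0, 0, 0], 0], [[0, 0, 30], [0, 0, 0], 0], [[0, 0, 35], [0, 0, 0], 0], [[0, 0, 35], [0, 0, 0], 0], [[0, 0, 35], [0, 0, 0], 0], [[0, 0, 35], [0, 0, 0], 0], [[6, -15, 10], [0, 0, 1], 0]]'

```text
clock: 5.22
eef_pos: [0.507, 0.341, 0.2882]
tool_rot: [0.716, 0.698, 0.005, 0.0]
ft_force: [1.0, -0.0, -0.4]
grip_width: 0.013
grasp_force: 58.6
```

Emit:
drive_tool --increments '[[[12, -30, 5], [0, 0, 2], 0], [[12, -35, 5], [0, 0, 2], 0], [[12, -35, 5], [0, 0, 2], 0], [[12, -35, 5], [0, 0, 2], 0], [[12, -35, 5], [0, 0, 2], 0], [[12, -35, 5], [0, 0, 2], 0], [[12, -35, 5], [0, 0, 2], 0], [[12, -35, 5], [0, 0, 2], 0]]'

```text
clock: 5.88
eef_pos: [0.6024, 0.0612, 0.3217]
tool_rot: [0.613, 0.79, -0.0, -0.0]
ft_force: [1.1, 0.2, -1.8]
grip_width: 0.013
grasp_force: 58.6
```

Emit:
drive_tool --increments '[[[12, -35, 0], [0, 0, 2], 0], [[12, -35, 0], [0, 0, 2], 0], [[10, -25, 0], [0, 0, 0], 0], [[8, -10, 0], [0, 0, 0], 0], [[0, 0, 0], [0, 0, 0], 0], [[0, 0, 0], [0, 0, 0], 0]]'

```text
clock: 6.38
eef_pos: [0.6443, -0.0426, 0.3206]
tool_rot: [0.587, 0.81, -0.0, -0.001]
ft_force: [-1.0, 0.5, -0.6]
grip_width: 0.0128
grasp_force: 58.7
```

```bash
python3 - <<'E'
from h import *
from scipy.spatial.transform import Rotation as R
w=camera('wrist');save(w,'w3.png');np.save('w3.npy',w,allow_pickle=True)
o=get_obs();print(o['clock'],o['eef_pos'],R.from_quat(o['tool_rot']).as_matrix().round(3).tolist(),o['ft_force'],o['grip_width'],o['joint_pos'])
for n in ['jamb','vice','rail']:
  for r in silhouettes(n,w)[:2]: print(n,r['conf'],r['bbox'])
E
```

```text
6.4333 [ 0.64415123 -0.04167541  0.32094386] [[-0.313, 0.95, -0.001], [0.95, 0.313, 0.001], [0.001, -0.001, -1.0]] [ 0.77914412  0.32636243 -1.55286686] 0.013147477691697718 [-6.48711775e-02  5.55583946e-01  7.04648718e-01  1.72124226e+00
  5.59473717e-04  1.18730013e+00]
jamb 0.76 [300.8, 41.9, 346.1, 131.5]
vice 0.94 [261.2, 47.3, 399.8, 140.4]
vice 0.58 [337.9, 316.2, 345.2, 328.2]
rail 0.56 [304.4, 119.9, 340.1, 332.5]
rail 0.3 [113.9, 0.2, 194.1, 72.5]
```

View pics/w3.png

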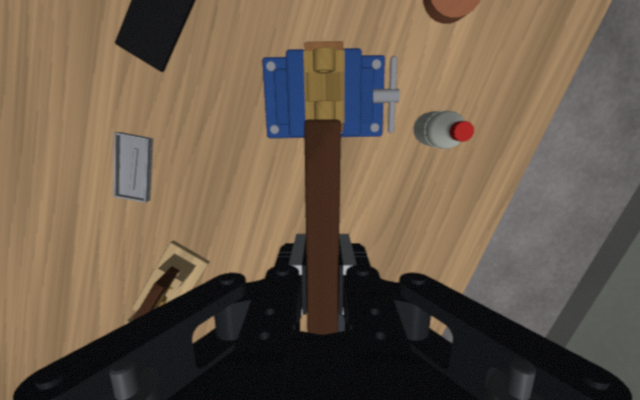

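The jamb shows at (324,85): the far knuckle spans rows ~48–73, the seat gap ~73–102 and the near knuckle starts below that. I'll zoom in for edges.

```bash
python3 - <<'E'
from h import *
w=np.load('w3.npy',allow_pickle=True).item()
c=w['image'][30:140,255:410,::-1]; c=cv2.resize(c,None,fx=5,fy=5,interpolation=cv2.INTER_CUBIC)
for k in range(0,110,10): cv2.putText(c,str(30+k),(0,k*5+4),0,.35,(255,255,255),1);cv2.line(c,(0,k*5),(12,k*5),(255,255,255),1)
for k in range(0,155,10): cv2.putText(c,str(255+k),(k*5,10),0,.35,(0,0,0),1);cv2.line(c,(k*5,0),(k*5,8),(0,0,0),1)
cv2.imwrite('pics/w3c.png',c)
g=w['image'].astype(int)
print(g[40:122,324].sum(1).tolist());print(g[60,300:350].sum(1).tolist());print(g[110,300:350].sum(1).tolist())
print(ray(w,320,200)[0])
for u,v in ((271,66),(376,64),(275,129),(375,127)): print(atz(w,u,v,.02).round(4))
for y in (.034,.014,-.014,-.034):
  for h in (.13,): 
    a=np.radians(18.2);p=np.array([.616,.048])+y*np.array([-np.sin(a),np.cos(a)]);print(y,proj(w,[*p,h+.011]).round(1))
E
```

```text
[378, 310, 262, 268, 267, 268, 266, 279, 300, 313, 320, 321, 318, 314, 311, 314, 311, 309, 313, 310, 310, 313, 319, 316, 319, 325, 321, 323, 303, 271, 260, 274, 224, 233, 273, 288, 286, 284, 294, 291, 290, 293, 291, 296, 298, 293, 292, 295, 290, 292, 292, 293, 285, 295, 290, 292, 293, 288, 288, 288, 271, 298, 315, 313, 316, 314, 313, 312, 315, 315, 310, 309, 313, 323, 321, 326, 328, 327, 296, 214, 130, 103]
[218, 214, 228, 264, 292, 321, 317, 317, 318, 316, 322, 315, 276, 231, 214, 235, 256, 281, 297, 310, 315, 323, 314, 312, 310, 312, 307, 310, 316, 317, 306, 293, 274, 255, 234, 266, 299, 309, 318, 322, 321, 320, 309, 311, 284, 242, 220, 225, 216, 216]
[229, 227, 228, 226, 250, 288, 320, 326, 323, 315, 313, 307, 306, 281, 231, 213, 229, 255, 281, 299, 308, 311, 314, 313, 310, 312, 316, 317, 316, 323, 315, 302, 284, 258, 244, 267, 308, 320, 324, 321, 325, 316, 310, 296, 266, 239, 225, 223, 225, 222]
[0.6246631  0.01867628 0.46274298]
[0.5358 0.0639 0.02  ]
[0.6715 0.1109 0.02  ]
[ 0.5639 -0.0153  0.02  ]
[0.6998 0.0322 0.02  ]
0.034 [323.3  51.4]
0.014 [323.3  73.3]
-0.014 [323.3 102.7]
-0.034 [323.3 122.8]
```

View pics/w3c.png

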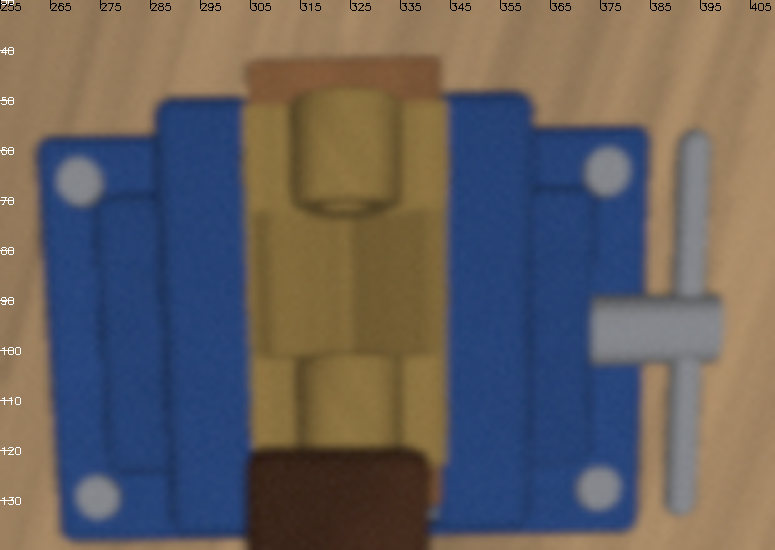

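```bash
python3 - <<'E'
from h import *
from scipy.optimize import least_squares
w=np.load('w3.npy',allow_pickle=True).item(); s=np.load('s.npy',allow_pickle=True).item()
def P(p,l): # local y, height-offset, x
    x,y,h,a=p; X=l[0];Y=l[1]; return [x+np.cos(a)*X-np.sin(a)*Y,y+np.sin(a)*X+np.cos(a)*Y,h+l[2]]
def res(p,h=None):
    p=p if h is None else [p[0],p[1],h,p[2]]
    r=[proj(w,P(p,(0,.034,.011)))[1]-47.8,proj(w,P(p,(0,-.014,.011)))[1]-100.7]
    for Y,l,rr in ((.024,313.9,334.1),(-.02,314.8,334.4)):
        r+=[proj(w,P(p,(-.011,Y,0)))[0]-l,proj(w,P(p,(.011,Y,0)))[0]-rr]
    r+=[proj(w,P(p,(0,.014,.011)))[1]-70]
    return r
r=least_squares(res,[.616,.048,.132,.33]); print(r.x.round(4),np.degrees(r.x[3]),r.fun.round(2))
for h in (.125,.132,.14): 
    r=least_squares(lambda q:res(q,h),[.616,.048,.33]);print(h,r.x.round(4),np.degrees(r.x[2]),r.fun.round(2))
im=w['image'].astype(int)
for rg in silhouettes('rail',w)[:1]:
    m=((im.max(2)<90)&(im[...,0]>im[...,2]+15)); 
    n,l,st,ce=cv2.connectedComponentsWithStats(m.astype(np.uint8)); i=l[200,322]; print(st[i])
    z=.321; x,f,M=fit(w,l==i,[.644,-.042,.32],.13,.014,z-.0215,z+.0285); print(x,f,M)
    d=x[:2]-[.64415,-.04168]; a=.318; print('along hinge',-d[0]*np.sin(a)+d[1]*np.cos(a),'across',d[0]*np.cos(a)+d[1]*np.sin(a),np.degrees(x[2]))
E
```

```text
[0.6163 0.0506 0.1323 0.3324] 19.043855711050895 [ 0.35 -0.67 -0.71  0.71 -0.62  0.62  0.3 ]
0.125 [0.616  0.0516 0.3323] 19.04134697267847 [ 0.89 -1.29 -0.47  0.48 -0.41  0.4   0.33]
0.132 [0.6163 0.0507 0.3324] 19.043734056106008 [ 0.38 -0.7  -0.7   0.7  -0.61  0.61  0.3 ]
0.14 [0.6166 0.0496 0.3324] 19.04665528476618 [-0.24  0.01 -0.98  0.96 -0.86  0.87  0.26]
[ 304  119   37  216 7092]
[ 0.64457605 -0.04320663  0.31468752] 2468.8901960784315 7092.0
along hinge -0.00158330081808359 across -7.26388488158205e-05 18.0302669960104
```

```bash
python3 - <<'E'
from h import *
w=np.load('w3.npy',allow_pickle=True).item(); g=w['image'].astype(int).sum(2)
print(g[112:126,320].tolist(), g[318:345,318].tolist())
a=.319;d=np.array([-np.sin(a),np.cos(a)]);t=np.array([.64415,-.04168])
for v in (119,119.5,120,332,333,334): 
  for z in (.3495,.2995): print(v,z,((atz(w,321,v,z)[:2]-t)@d).round(4))
for n in ('w2.npy',):
  q=np.load(n,allow_pickle=True).item(); g=q['image'].astype(int).sum(2); print(g[108:122,325].tolist(),g[258:272,325].tolist())
  for v in (114.5,115.5,263.5,264.5,265.5): print(v,atz(q,325,v,.1).round(4))
E
```

```text
[312, 308, 310, 308, 303, 306, 288, 204, 121, 99, 110, 120, 115, 118] [135, 134, 142, 137, 144, 139, 131, 134, 138, 133, 140, 133, 141, 135, 131, 129, 87, 46, 22, 37, 35, 31, 17, 26, 35, 30, 40]
119 0.3495 0.0636
119 0.2995 0.0636
119.5 0.3495 0.0634
119.5 0.2995 0.0634
120 0.3495 0.0632
120 0.2995 0.0631
332 0.3495 -0.0278
332 0.2995 -0.0681
333 0.3495 -0.0283
333 0.2995 -0.0689
334 0.3495 -0.0289
334 0.2995 -0.0696
[395, 388, 397, 393, 400, 365, 263, 148, 119, 119, 113, 124, 124, 122] [134, 134, 130, 128, 131, 135, 145, 223, 320, 345, 349, 348, 347, 352]
114.5 [0.5043 0.4177 0.1   ]
115.5 [0.5043 0.4169 0.1   ]
263.5 [0.4974 0.2906 0.1   ]
264.5 [0.4973 0.2897 0.1   ]
265.5 [0.4973 0.2887 0.1   ]
```

Emit:
drive_tool --increments '[[[-9.5, 31, 0], [0, 0, 0.8], 0], [[-9.5, 31, 0], [0, 0, 0], 0], [[-9.4, 31, -10], [0, 0, 0], 0], [[0, 0, -30], [0, 0, 0], 0], [[0, 0, -30], [0, 0, 0], 0], [[0, 0, -25], [0, 0, 0], 0], [[0, 0, -10], [0, 0, 0], 0], [[0, 0, 0], [0, 0, 0], 0]]'

```text
clock: 7.3
eef_pos: [0.6139, 0.0517, 0.2135]
tool_rot: [0.58, 0.815, -0.002, -0.002]
ft_force: [-0.4, -1.0, -0.6]
grip_width: 0.0132
grasp_force: 58.7
```

Emit:
drive_tool --increments '[[[0, 0, 0], [0, 0, 0], 0], [[0, 0, 0], [0, 0, 0], 0]]'

```text
clock: 7.47
eef_pos: [0.6173, 0.0512, 0.2186]
tool_rot: [0.58, 0.814, 0.001, 0.001]
ft_force: [0.1, 0.3, -1.6]
grip_width: 0.0129
grasp_force: 58.7
```

```bash
python3 - <<'E'
from h import *
from scipy.spatial.transform import Rotation as R
w=camera('wrist');s=camera('scene');save(s,'s4.png')
o=get_obs();print(o['clock'],o['eef_pos'],R.from_quat(o['tool_rot']).as_euler('xyz',degrees=True),o['ft_force'],o['grip_width'])
a=cv2.resize(w['image'][100:350,160:480,::-1],(640,500));u,v=proj(s,[.616,.05,.16]).astype(int)
b=cv2.resize(s['image'][v-30:v+30,u-30:u+30,::-1],(500,500),interpolation=3)
cv2.imwrite('pics/c4.png',cv2.resize(np.hstack([a,b]),(800,351)))
E
```

```text
7.5667 [0.61746932 0.05102967 0.21868282] [1.79762484e+02 6.14912677e-02 1.09055340e+02] [-0.09443801  0.4275936  -1.78125724] 0.012797571853932755
```

View pics/c4.png

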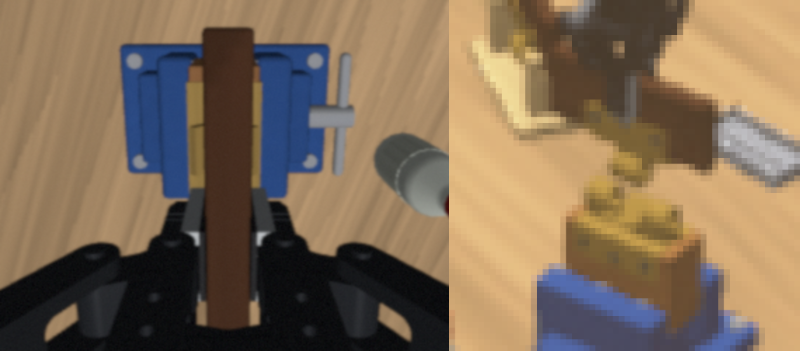

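The rail hangs centred over the block, with its knuckle above the gap in both views. Now I'll lower it slowly, watching the force.

Emit:
drive_tool --increments '[[[0, 0, -4], [0, 0, 0], 0], [[0, 0, -4], [0, 0, 0], 0], [[0, 0, -2], [0, 0, 0], 0], [[0, 0, -2], [0, 0, 0], 0], [[0, 0, -2], [0, 0, 0], 0], [[0, 0, 0], [0, 0, 0], 0]]'

```text
clock: 8.07
eef_pos: [0.6158, 0.051, 0.2016]
tool_rot: [0.58, 0.814, -0.0, -0.0]
ft_force: [-0.2, -1.1, -1.8]
grip_width: 0.0128
grasp_force: 58.7
```

Emit:
drive_tool --increments '[[[0, 0, -2], [0, 0, 0], 0], [[0, 0, -1], [0, 0, 0], 0], [[0, 0, -1], [0, 0, 0], 0], [[0, 0, 0], [0, 0, 0], 0]]'

```text
clock: 8.4
eef_pos: [0.616, 0.051, 0.198]
tool_rot: [0.58, 0.814, -0.0, -0.0]
ft_force: [0.0, -0.5, -1.0]
grip_width: 0.013
grasp_force: 58.7
```

Emit:
drive_tool --increments '[[[0, 0, -1.5], [0, 0, 0], 0], [[0, 0, -1.5], [0, 0, 0], 0], [[0, 0, 0], [0, 0, 0], 0]]'

```text
clock: 8.65
eef_pos: [0.616, 0.051, 0.1949]
tool_rot: [0.58, 0.814, -0.0, -0.0]
ft_force: [-0.0, 0.5, -2.0]
grip_width: 0.013
grasp_force: 58.7
```

Emit:
drive_tool --increments '[[[0, 0, -1.5], [0, 0, 0], 0], [[0, 0, -1.5], [0, 0, 0], 0], [[0, 0, 0], [0, 0, 0], 0]]'

```text
clock: 8.9
eef_pos: [0.6159, 0.051, 0.1919]
tool_rot: [0.58, 0.814, -0.0, -0.0]
ft_force: [0.2, -0.0, -1.8]
grip_width: 0.0131
grasp_force: 58.7
```

Emit:
drive_tool --increments '[[[0, 0, -1.5], [0, 0, 0], 0], [[0, 0, -1.5], [0, 0, 0], 0], [[0, 0, 0], [0, 0, 0], 0]]'

```text
clock: 9.15
eef_pos: [0.6159, 0.0509, 0.1889]
tool_rot: [0.58, 0.814, -0.0, -0.0]
ft_force: [-1.0, -0.4, -2.2]
grip_width: 0.0131
grasp_force: 58.7
```

Emit:
drive_tool --increments '[[[0, 0, -1.5], [0, 0, 0], 0], [[0, 0, -1.5], [0, 0, 0], 0], [[0, 0, 0], [0, 0, 0], 0]]'

```text
clock: 9.4
eef_pos: [0.6161, 0.051, 0.1863]
tool_rot: [0.58, 0.814, 0.0, 0.0]
ft_force: [0.8, 0.4, -1.4]
grip_width: 0.013
grasp_force: 58.8
```

Emit:
drive_tool --increments '[[[0, 0, -1.5], [0, 0, 0], 0], [[0, 0, -1], [0, 0, 0], 0], [[0, 0, 0], [0, 0, 0], 0]]'

```text
clock: 9.65
eef_pos: [0.6162, 0.051, 0.1863]
tool_rot: [0.58, 0.814, 0.001, 0.001]
ft_force: [-3.9, -0.5, 9.5]
grip_width: 0.0128
grasp_force: 60.3
```

Contact is at TCP z 0.186 with a sideways push of about -4 N in x, as if touching the +x flank of the V. I'll give way to that side and see whether it sinks.

Emit:
drive_tool --increments '[[[-0.9, -0.3, 0], [0, 0, 0], 0], [[0, 0, 0], [0, 0, 0], 0], [[0, 0, 0], [0, 0, 0], 0]]'

```text
clock: 9.9
eef_pos: [0.6157, 0.0508, 0.1859]
tool_rot: [0.58, 0.814, 0.001, 0.001]
ft_force: [-2.1, -0.3, 6.8]
grip_width: 0.0133
grasp_force: 59.8
```

Emit:
drive_tool --increments '[[[-0.9, -0.3, 0], [0, 0, 0], 0], [[0, 0, 0], [0, 0, 0], 0], [[0, 0, 0], [0, 0, 0], 0]]'

```text
clock: 10.15
eef_pos: [0.6156, 0.0507, 0.1859]
tool_rot: [0.58, 0.814, 0.002, 0.002]
ft_force: [0.1, -0.3, 5.5]
grip_width: 0.0133
grasp_force: 59.7
```

```bash
python3 - <<'E'
from h import *
s=camera('scene');w=camera('wrist')
o=get_obs();print(o['clock'],o['eef_pos'],o['ft_force'],o['ft_torque'])
u,v=proj(s,[.616,.05,.16]).astype(int); print(u,v)
b=cv2.resize(s['image'][v-30:v+30,u-30:u+30,::-1],(500,500),interpolation=2).copy()
b2=b.copy()
a=np.radians(19); J=np.array([.6155,.0505])
def L(x,y,z): return [J[0]+np.cos(a)*x-np.sin(a)*y,J[1]+np.sin(a)*x+np.cos(a)*y,z]
def q(p): return tuple(int(t) for t in ((proj(s,p)-[u-30,v-30]+.5)*500/60))
for h,c in ((.1425,(0,255,0)),(.1205,(0,0,255))):
  for y0,y1 in ((.014,.034),(-.034,-.014)):
    for zz in (.011,): cv2.line(b2,q(L(0,y0,h+zz)),q(L(0,y1,h+zz)),c,1)
  P=[q(L(.02,y,h-.0)) for y in (-.045,.045)]
for y in(-.065,.065): cv2.line(b2,q(L(.007,y,.1425+.022)),q(L(.007,y,.1425+.072)),(255,255,0),1)
cv2.imwrite('pics/c5.png',cv2.resize(np.hstack([b,b2]),(800,400)))
E
```

```text
10.25 [0.6155916  0.05074168 0.18595104] [-0.95270533  0.56755453  5.66857165] [ 0.09354417  0.08685472 -0.02386442]
308 188
```

View pics/c5.png

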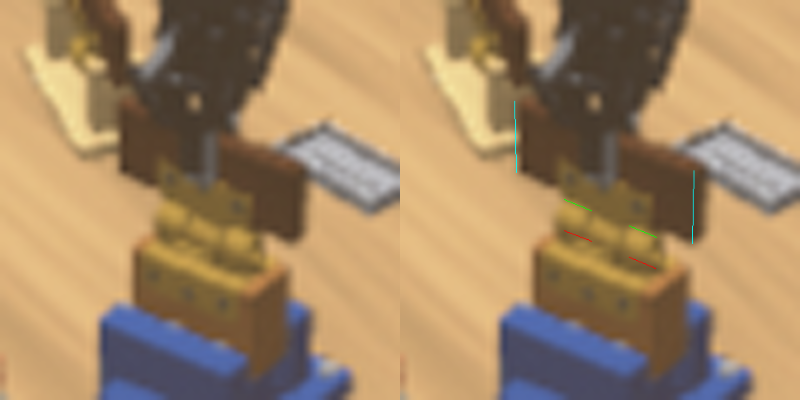

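The three knuckles now sit in line at one height: the rail's knuckle is between the block's two, and the tube tops match the green lines for bore height 0.1425. I'll press a touch more to confirm it has bottomed.

Emit:
drive_tool --increments '[[[0, 0, -0.7], [0, 0, 0], 0], [[0, 0, 0], [0, 0, 0], 0], [[0, 0, 0], [0, 0, 0], 0], [[0, 0, 0], [0, 0, 0], 0]]'

```text
clock: 10.58
eef_pos: [0.6156, 0.0507, 0.1859]
tool_rot: [0.58, 0.814, 0.002, 0.002]
ft_force: [-1.6, -0.3, 8.8]
grip_width: 0.0132
grasp_force: 60.3
```

```bash
python3 - <<'E'
from h import *
from scipy.spatial.transform import Rotation as R
for i in range(3):
    camera('top'); o=get_obs();print(o['clock'],o['eef_pos'].round(4),o['ft_force'].round(2),o['ft_torque'].round(3),R.from_quat(o['tool_rot']).as_euler('xyz',degrees=True).round(2))
E
```

```text
10.6333 [0.6156 0.0507 0.1859] [-1.36  0.45  8.82] [ 0.06   0.43  -0.008] [1.7972e+02 5.0000e-02 1.0907e+02]
10.6833 [0.6156 0.0508 0.1859] [-2.23 -0.24  8.98] [0.076 0.384 0.046] [1.7972e+02 5.0000e-02 1.0908e+02]
10.7333 [0.6156 0.0507 0.1859] [-1.56  0.99  9.19] [0.066 0.386 0.007] [1.7972e+02 5.0000e-02 1.0907e+02]
```

```bash
python3 -c "
from workcell import job_done
print(job_done())"
```

```text
the job is handed in; nothing more can be done
None
```

The single-knuckle rail is seated between the block's two knuckles, still gripped (about 60 N) and pressed down lightly at about 9 N. The knuckles look in line in the camera view, and extra push moved it no further; I handed the job in at about 10.7 s.

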